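# Stop the pump and pull the filter plate for inspection

### The arm

A 6-joint arm with a two-finger parallel gripper is mounted at the origin on a cart in front of the work surface, level with it; the furniture and walls round the work are solid. World frame = base frame: x ahead of the robot, y to its left, z up, the work surface at z = 0. Lengths are in m, angles in rad, forces in N, time in s.
With the tool pointing down it reaches from about 0.35 to 0.8 m from the base axis. Payload 7.3 kg.
Tool frame: the origin (TCP) lies midway between the tips of the shut fingers; the grasp point (between the pads) lies 19 mm behind it; z points along the fingers, x is the direction in which the jaws open and shut, and the axes are right-handed (so a half turn about z gives the same grasp; the last joint's range is limited). The gripper opens to 85 mm and grips with 20 to 120 N. Pads are 22 mm wide; open, the fingers measure 114 mm over their backs; the gripper's body (76 mm by 85 mm) begins 54 mm behind the grasp point. The pads swing forward as they close: fully open they stand 13 mm farther back than shut.
Start: joints at [-1.402, 0.342, 1.524, -0, 1.275, -0.146], TCP at [0.163, -0.499, 0.231] pointing down, gripper open.
Joint ranges: [-2.53, 2.53], [-0.77, 2.02], [0.04, 2.7], [-1, 4.14], [0.28, 2.66], [-3.11, 3.11]. Speed limits (rad/s): [2.57, 2.57, 3.14, 3.14, 3.14, 3.14].

### API

Orientations are given as [roll, pitch, yaw] about the fixed x, y, z axes, in that order (R = Rz(yaw) Ry(pitch) Rx(roll)).
In Python, from cell import ctrl, cams gives the robot as it stands.
- The arm moves only by the tool drive_tool, never from a script. Its arguments are lists of equal length, an entry for each row: "claw": the opening, from 0 (shut) to 1 (fully open); "translation": the shift along the tool's x, y, z in mm, a list of three; "yaw": the turn about the tool's z in rad. A call has 1 to 10 rows; each row shifts and turns the pose as measured when the row begins, along the tool's axes as they then stand; what a row does not reach is not made up. A row lasts 1/8 s, in which the tool goes at most 62.5 mm and 10.7 degrees, less where a joint would pass 70% of its speed; a pose out of reach is approached as far as the arm can. A call with a gripper value outside its range is refused whole. The fingers move at their own pace and stop on an object; "grip_force" is the grip in N (left out, the last holds). Time passes only in rows, so rows that do not move let the fingers close. It gives the time, the measured TCP pose, the force and the opening at its end, in the units of the state.
- ctrl.get_obs(): the state, without advancing time (a new reading comes with each control period).
- cams.grab_frame(name): name is "scene" or "top"; returns (picture, depth): 420x560x3 uint8, red, green, blue; 420x560 float32, m along the optical axis (not along the pixel's ray), 0 where there is no reading.
- cams.calibration(name): a dict with "fx", "fy", "cx", "cy" (pixels), "cam_to_world" (4x4, takes a point from camera to world coordinates). Camera axes: x right, y up, looking along -z (the intrinsics and any distortion apply to the point x, -y, -z); pixel columns grow to the right and rows downward; lengths in m; the calibration is good to about 2 mm. A picture is of the moment at which its call begins. calibration takes no time and is no camera call.
- ctrl.sign_off(): hands the job in, once; it reports no verdict.
The state is a dict: "time_s": time; "q": joint angles; "joint_vel": joint speeds; "joint_torque": joint torques, N m; "position": TCP position; "ee_rot": TCP orientation; "contact_force": force on the tool from outside, world axes, zero at the start; "ft_torque": the same for the moment, N m; "grip_width": finger opening in m.
Only numpy, scipy, OpenCV 4.12 (cv2) and the standard library are available. Lean on these libraries where they do the work, as an engineer would, in place of code of your own. Each camera call takes 0.05 s, during which the arm holds its last target. There are 200 camera calls.

### The job

Stop the filter pump by pushing the button on the small station fully down and letting it come up again; only then lift the cover flap of the filter housing and swing it back past upright so that it stays open. Draw the filter plate out of the housing and finish while still holding it in the gripper, nothing put down or let go: upright, still, with its lower edge at least 3 cm above the housing's rim and touching nothing else. Do not disturb the bearing, the gear and the spanner lying nearby.

Things in the scene. Friction and masses are not known exactly. Their poses are not given: they have to be found in the camera images.
- stop_button_top (a point): centre of the top of a round black push button, 30 mm across, on a grey station 70 x 70 x 64 mm fixed to the bench to the left of the housing; it is pressed straight down
- stop_button (a joint): travel of the button: 0 up, 0.006 m fully down; a spring brings it back up; fully down takes about 5 N
- filter_housing: grey open steel box fixed to the bench under the flap, 120 (x) x 150 (y) x 110 mm high; origin at the centre of its underside; x level from front wall to hinge, y along the hinge to the left, z up; may be turned 16 degrees either way. Guides inside, 55 mm high, hold the plate upright at the middle, its plane along x; over 60 mm free on either side of the plate's tab
- flap_hinge (a point): middle of the flap's hinge line on the housing's far rim, 112 mm above the bench; the hinge axis runs along the housing's y axis, axes are those of the flap: x from the bar to the hinge
- flap_bar (a point): middle of the round grip bar on the aluminium cover flap (126 x 154 x 4 mm): 10 mm thick, 64 mm long, parallel to the hinge, on a post at each end near the free front edge, 31 mm free beneath it; with the flap shut it is 110 mm in front of the hinge line and 38 mm above it
- flap (a joint): angle of the flap: 0 shut, 1.57 upright, 1.85 rad the stop, leaning back; it may start slightly ajar; the free front edge goes up and away from the robot; a stiff hinge (0.14 N m) keeps it where it is left
- filter_plate: the filter plate: metal frame with a mesh, hidden in the housing under the flap; 84 (x) x 6 (y) x 64 mm with the pull tab on its upper edge, 90 mm high over all, about 0.12 kg; origin at the middle of its lower edge, z up along the plate, x along its width, y through its thickness; it slides straight up out of the guides
- plate_tab (a point): centre of the pull tab on the filter plate's upper edge, 36 mm wide (x) x 10 mm thick (y) x 26 mm high, 77 mm above the plate's lower edge; its top lies 15 mm below the housing's rim; axes as the plate's
- bearing_a: bystander: ball bearing 62 mm across, 16 mm high, on the bench behind the housing; origin at its underside
- gear_b: bystander: small steel gear 40 mm across, 26 mm high, on the bench to the right of the housing; origin at its underside
- spanner_a: bystander: steel spanner 169 mm long, 6 mm high, flat on the bench behind the button station; origin at its underside
There are look-alikes about, which are no part of the job. What is shaped like the part that bears stop_button_top but blue is not meant.

How it is judged:
By the outcome, as a careful person would: the job done as asked, in the order asked, and still so for the second after the job is handed in, while the arm keeps its last pose, push and grip.
It also fails if it takes over 59 s, if anything falls off the work surface, if the arm or the gripper's body presses on something with over 40 N, if the wrist force passes 120 N, or if a joint passes its speed limit or range.

## Working session

There is one attempt and no reset: what is moved stays moved. The work goes in short steps, Python scripts to look and compute and a tool call to move; the robot and the scene stay as the last step left them, time stands still between calls to the robot, and variables do not carry over. Pictures are saved under pics/ and viewed, about 8 in all and at most 12, crops included, and the job is handed in when it is done.

Besides the shell and the picture viewer there is one more tool, called after "Emit:" as name(argument=value, ...) on one line, values as JSON. drive_tool: Moves the arm, as the interface text tells. Its arguments: {"type":"object","properties":{"claw":{"type":"array"},"translation":{"type":"array"},"yaw":{"type":"array"},"grip_force":{"type":"number"}},"required":["claw","translation","yaw"]}

```bash
mkdir -p pics; ls; cat > h.py <<'E'
import numpy as np, cv2
from cell import ctrl, cams
def pts(name, d):
    c=cams.calibration(name); h,w=d.shape
    u,v=np.meshgrid(np.arange(w),np.arange(h))
    P=np.stack([(u-c['cx'])/c['fx']*d,-(v-c['cy'])/c['fy']*d,-d,np.ones_like(d)],-1)@np.array(c['cam_to_world']).T
    P=P[...,:3]; P[d==0]=np.nan; return P
def grab(name,tag):
    im,d=cams.grab_frame(name); cv2.imwrite(f'pics/{tag}.png',im[...,::-1]); np.savez(f'/tmp/{tag}.npz',im=im,d=d,P=pts(name,d)); return im,d,pts(name,d)
E
python3 - <<'E'
from h import *
for n in('scene','top'):
    im,d,P=grab(n,n+'0'); c=cams.calibration(n); print(n,{k:c[k] for k in c if k!='cam_to_world'},np.round(c['cam_to_world'],3).tolist(), (d>0).mean())
a=cv2.imread('pics/scene0.png');b=cv2.imread('pics/top0.png')
cv2.imwrite('pics/both.png',np.hstack([a,b])[:, :])
o=ctrl.get_obs();print(o)
E
```

```text
pics
scene {'fx': 531.8741708523243, 'fy': 531.8741708523243, 'cx': 292.9149315212086, 'cy': 204.50564037279972} [[-0.884, 0.316, -0.344, 0.241], [-0.467, -0.613, 0.637, 0.852], [-0.009, 0.724, 0.69, 0.758], [0.0, 0.0, 0.0, 1.0]] 0.9956802721088436
top {'fx': 460.37452703615116, 'fy': 460.37452703615116, 'cx': 280.40970459511595, 'cy': 212.09881762985322} [[0.028, 0.996, -0.081, 0.497], [-1.0, 0.029, 0.012, 0.258], [0.014, 0.081, 0.997, 0.964], [0.0, 0.0, 0.0, 1.0]] 0.9959906462585034
{'time_s': 0.1, 'q': array([-1.40197317e+00,  3.42667351e-01,  1.52491639e+00, -5.59960669e-06,
        1.27541324e+00, -1.45982627e-01]), 'joint_vel': array([ 1.42835242e-03, -1.00009381e-03, -1.34715132e-03, -5.81937583e-04,
       -6.98408944e-04, -2.72917241e-05]), 'joint_torque': array([ 1.38219690e-03, -4.34448981e+01, -2.46489930e+01, -2.45721603e-04,
        4.69047896e-03,  2.20168289e-05]), 'position': array([ 0.16252394, -0.49883272,  0.23068982]), 'ee_rot': array([-3.14139367e+00,  1.39017261e-03, -1.25598878e+00]), 'contact_force': array([ 0.1541338 , -0.59663222,  0.01941087]), 'ft_torque': array([ 0.00533071, -0.02932518, -0.00798733]), 'grip_width': 0.08515408867779355}
```

View pics/scene0.png

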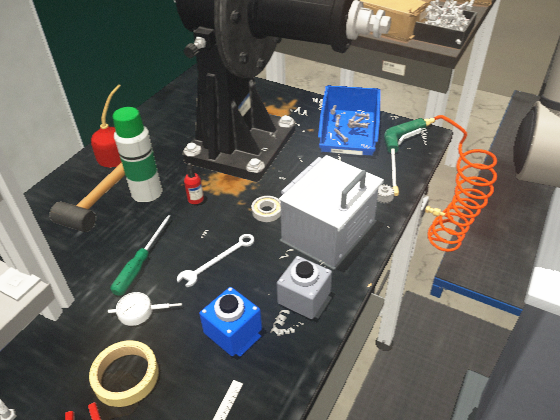

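View pics/top0.png

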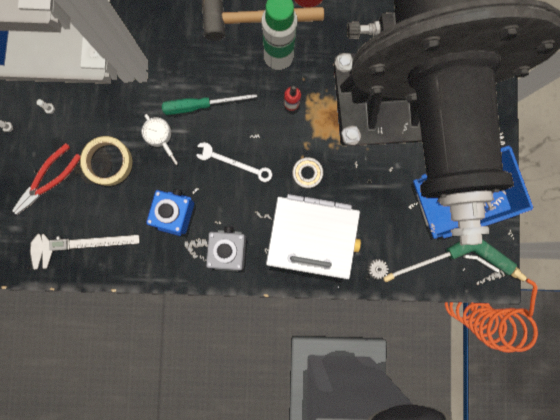

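Scene view: the grey station is at about (304,285), with the blue look-alike at (231,320). The housing with its flap and bar is at about (335,210), the bearing at (266,208), the gear at (385,193) and the spanner at (215,260). Top view: grey button (226,250), blue (167,210), flap (315,237), bar (310,263). The grey station fits because it is not blue and sits left of the housing. I'll confirm it in a crop.

```bash
python3 - <<'E'
from h import *
for n,boxes in(('top0',dict(button=(195,225,255,280),flap=(255,185,370,285))),('scene0',dict(button=(270,245,340,325),flap=(270,145,390,270)))):
    z=np.load(f'/tmp/{n}.npz');im,P=z['im'].astype(int),z['P']
    s=im.sum(2)
    print(n)
    for k,(a,b,c,e) in boxes.items():
        p=P[b:e,a:c].reshape(-1,3);g=s[b:e,a:c].ravel()
        if k=='button':
            m=(g<150)&(p[:,2]>.055); q=p[m]; print('button black',m.sum(),np.median(q,0).round(4),q.min(0).round(3),q.max(0).round(3))
            print('z hist',np.histogram(p[:,2],bins=np.arange(0,.12,.006)))
        else:
            m=(p[:,2]>.105)&(p[:,2]<.135); q=p[m].astype(np.float32)
            A=np.c_[q[:,:2],np.ones(len(q))]; co=np.linalg.lstsq(A,q[:,2],rcond=None)[0]
            print('flap plane',co.round(4)); r=cv2.minAreaRect(q[:,:2].copy()); print(r, cv2.boxPoints(r).round(4).tolist())
            m=(p[:,2]>.137); q=p[m].astype(np.float32); 
            if m.sum()>5: print('bar',m.sum(),np.median(q,0).round(4),q[:,2].max(),cv2.minAreaRect(q[:,:2].copy()))
z=np.load('/tmp/top0.npz');P=z['P']
print('machine at top', [ (uv,P[uv[1],uv[0]].round(3).tolist()) for uv in [(470,225),(430,180),(395,90),(460,60),(345,100),(465,190),(425,110),(375,240),(378,269),(308,172)]])
q=P.reshape(-1,3);m=(q[:,2]>.2)
print('bounds >.2',np.nanmin(q[m],0),np.nanmax(q[m],0))
m=(q[:,2]>.15)&(q[:,0]<.75)&(abs(q[:,1])<.6);print('tall near: ',np.nanmin(q[m],0),np.nanmax(q[m],0),m.sum())
a=cv2.imread('pics/scene0.png')[130:340,185:405];b=cv2.imread('pics/top0.png')[170:300,140:400]
cv2.imwrite('pics/crop.png',np.hstack([cv2.resize(a,(419,400)),cv2.resize(b[:, :124],(381,400))]))
E
```

```text
top0
  return _methods._mean(a, axis=axis, dtype=dtype,
  ret = um.true_divide(
Traceback (most recent call last):
ValueError: zero-size array to reduction operation minimum which has no identity
```

```bash
cat > m.py <<'E'
from h import *
for n,boxes in(('top0',dict(button=(195,225,255,280),flap=(255,185,370,285))),('scene0',dict(button=(270,245,340,325),flap=(270,145,390,270)))):
    z=np.load(f'/tmp/{n}.npz');im,P=z['im'].astype(int),z['P']
    s=im.sum(2); print(n)
    for k,(a,b,c,e) in boxes.items():
        p=P[b:e,a:c].reshape(-1,3);g=s[b:e,a:c].ravel()
        print(k,'z hist',np.histogram(p[:,2],bins=np.arange(-.02,.18,.005))[0])
        if k=='button':
            m=(g<180)&(p[:,2]>.05); q=p[m]; print('button black',m.sum(),np.nanmedian(q,0).round(4),np.nanpercentile(q,[2,98],axis=0).round(3) if m.sum() else '')
        else:
            m=(p[:,2]>.105)&(p[:,2]<.137); q=p[m].astype(np.float32)
            A=np.c_[q[:,:2],np.ones(len(q))]; co=np.linalg.lstsq(A,q[:,2],rcond=None)[0]
            print('flap plane',co.round(4)); r=cv2.minAreaRect(q[:,:2].copy()); print(r, cv2.boxPoints(r).round(4).tolist())
            m=(p[:,2]>.142); q=p[m].astype(np.float32)
            if m.sum()>5: print('bar',m.sum(),np.median(q,0).round(4),q[:,2].max(),cv2.minAreaRect(q[:,:2].copy()))
z=np.load('/tmp/top0.npz');P=z['P']; im=z['im']
print(im[250,226],im[245:255:3,215:238:3].sum(2))
print('pts', [ (uv,P[uv[1],uv[0]].round(3).tolist()) for uv in [(226,250),(226,235),(315,237),(470,225),(430,180),(395,90),(460,60),(345,100),(378,269),(308,172),(310,290)]])
q=P.reshape(-1,3)
m=(q[:,2]>.18)&(q[:,0]<.75)&(q[:,1]<.6);print('tall near: ',np.nanmin(q[m],0),np.nanmax(q[m],0),m.sum())
a=cv2.imread('pics/scene0.png')[130:340,185:405];b=cv2.imread('pics/top0.png')[170:300,140:400]
cv2.imwrite('pics/crop.png',np.hstack([cv2.resize(a,(419,400)),cv2.resize(b[:, :124],(381,400))]))
E
python3 m.py
```

```text
top0
button z hist [   0    0    0  330 1395  119   36   20    4    4   15   47   13    3
    6   11  349  484   18  231   31  162    9    0    0    0    0    0
    0    0    0    0    0    0    0    0    0    0    0]
button black 0 [nan nan nan] 
flap z hist [   0    0    1 1058 4149  121   22   30    3    0    0    0    5   14
   45    5    0    0    0    0    0    0    0    0    0    1 1131 4534
  101    0    1    1    0    2   61  173    0    0    0]
flap plane [0.0026 0.0006 0.1148]
((0.5248448252677917, 0.1851004660129547), (0.1542225182056427, 0.13536056876182556), 81.90528106689453) [[0.44699999690055847, 0.11829999834299088], [0.5809999704360962, 0.09920000284910202], [0.6026999950408936, 0.25189998745918274], [0.46869999170303345, 0.2709999978542328]]
bar 236 [0.4779 0.1919 0.1561] 0.15972088 ((0.4777939021587372, 0.1923758089542389), (0.07298792898654938, 0.009922116994857788), 81.8511962890625)
scene0
button z hist [   0    0   17 1890  531  245  222  161  159  151  148  154  145  133
  118  167  761   71  180  104  166   47    0    0    0    0    0    0
    0    0    0  
[... 716 characters left out ...]
19477888941764832), (0.0743555799126625, 0.009601239114999771), 81.54341125488281)
[80 74 78] [[683 604 223 235 225 623 697 548]
 [683 221 223 243 237 218 695 462]
 [673 209 225 237 233 220 683 516]
 [685 264 212 242 210 242 688 445]]
pts [((226, 250), [0.494, 0.348, 0.086]), ((226, 235), [0.523, 0.351, 0.066]), ((315, 237), [0.522, 0.182, 0.117]), ((470, 225), [0.537, -0.001, 0.361]), ((430, 180), [0.594, 0.055, 0.368]), ((395, 90), [0.748, 0.077, 0.272]), ((460, 60), [0.743, 0.029, 0.403]), ((345, 100), [0.813, 0.118, 0.026]), ((378, 269), [0.463, 0.039, 0.002]), ((308, 172), [0.662, 0.19, 0.004]), ((310, 290), [0.416, 0.18, 0.006])]
tall near:  [ 0.22762446 -0.05270614  0.18028336] [0.74999932 0.15431587 0.46607228] 17382
  return np.nanmean(a, axis, out=out, keepdims=keepdims)
```

View pics/crop.png

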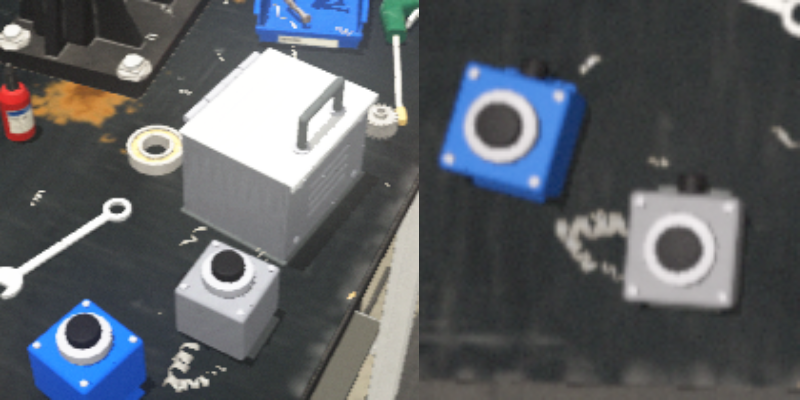

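The crop confirms it: the grey station is next to the housing and the blue one is the look-alike. Next I'll check clearance to the overhead machine, then move.

```bash
python3 - <<'E'
from h import *
for n in('top0','scene0'):
    z=np.load(f'/tmp/{n}.npz');q=z['P'].reshape(-1,3);q=q[(q[:,2]>.17)&(q[:,2]<1)]
    for y0 in np.arange(-.3,.5,.05):
        m=(q[:,1]>y0)&(q[:,1]<=y0+.05)&(q[:,0]>.40)&(q[:,0]<1.0)
        if m.sum()>5: print(n,round(y0,2),'xmin',np.percentile(q[m,0],1).round(3),'z',np.percentile(q[m,2],[1,99]).round(3))
    m=(q[:,0]>.45)&(q[:,0]<.72)&(q[:,1]>-.2)&(q[:,1]<.4); print('xyz max',np.percentile(q[m],[1,99],axis=0).round(3) if m.any() else '')
E
```

```text
top0 -0.15 xmin 0.761 z [0.318 0.394]
top0 -0.1 xmin 0.755 z [0.283 0.462]
top0 -0.05 xmin 0.517 z [0.358 0.481]
top0 -0.0 xmin 0.523 z [0.255 0.483]
top0 0.05 xmin 0.579 z [0.244 0.478]
top0 0.1 xmin 0.735 z [0.281 0.454]
top0 0.15 xmin 0.744 z [0.289 0.384]
top0 0.2 xmin 0.891 z [0.171 0.205]
top0 0.25 xmin 0.889 z [0.171 0.206]
xyz max [[ 0.518 -0.036  0.338]
 [ 0.718  0.062  0.404]]
scene0 -0.05 xmin 0.511 z [0.217 0.376]
scene0 -0.0 xmin 0.513 z [0.179 0.387]
scene0 0.05 xmin 0.577 z [0.174 0.374]
scene0 0.1 xmin 0.734 z [0.194 0.397]
scene0 0.15 xmin 0.742 z [0.285 0.385]
scene0 0.2 xmin 0.891 z [0.17  0.202]
scene0 0.25 xmin 0.888 z [0.17  0.201]
xyz max [[ 0.512 -0.01   0.3  ]
 [ 0.717  0.066  0.386]]
```

Emit:
drive_tool(claw=[0,0,0,0,0,0,0], translation=[[-32,-40,0],[-32,-40,0],[-32,-40,0],[-32,-40,0],[-32,-40,0],[-32,-40,0],[-32,-40,0]], yaw=[0,0,0,0,0,0,0], grip_force=30)

```text
time_s: 0.98
position: [0.363, -0.1923, 0.2289]
ee_rot: [-3.141, 0.005, -1.264]
contact_force: [1.5, -1.4, -0.2]
grip_width: 0.0
```

Emit:
drive_tool(claw=[0,0,0,0,0,0], translation=[[-47,-16,0],[-47,-16,0],[-47,-16,0],[-47,-16,0],[-47,-16,0],[-47,-16,0]], yaw=[0,0,0,0,0,0])

```text
time_s: 1.72
position: [0.3688, 0.1152, 0.2296]
ee_rot: [-3.141, 0.006, -1.264]
contact_force: [1.1, -0.2, 0.4]
grip_width: 0.0
```

Emit:
drive_tool(claw=[0,0,0,0,0,0,0,0], translation=[[0,0,0],[0,0,0],[0,0,0],[0,0,0],[0,0,0],[0,0,0],[0,0,0],[0,0,0]], yaw=[-0.14,-0.14,-0.14,-0.14,-0.14,-0.14,-0.14,-0.14])

```text
time_s: 2.72
position: [0.3658, 0.1195, 0.2275]
ee_rot: [-3.137, 0.008, -0.099]
contact_force: [0.2, 0.7, 0.2]
grip_width: 0.0005
```

Emit:
drive_tool(claw=[0,0,0,0,0,0,0,0], translation=[[2,-47,0],[2,-47,0],[2,-47,0],[2,-47,0],[2,-47,0],[46,-5,0],[46,-5,0],[0,0,50]], yaw=[0,0,0,0,0,0,0,0.04])

```text
time_s: 3.72
position: [0.4953, 0.3628, 0.1777]
ee_rot: [-3.134, 0.003, -0.137]
contact_force: [0.1, -0.4, -1.2]
grip_width: 0.0002
```

Emit:
drive_tool(claw=[0,0,0,0], translation=[[-1,11,0],[0,0,40],[0,0,38],[0,0,0]], yaw=[0,0,0,0])

```text
time_s: 4.22
position: [0.4913, 0.35, 0.0996]
ee_rot: [-3.137, 0.005, -0.134]
contact_force: [0.3, -0.2, -0.0]
grip_width: -0.0001
```

```bash
python3 - <<'E'
from h import *
a,_,_=grab('scene','s1');b,_,_=grab('top','t1')
a=a[190:350,220:400,::-1];b=b[200:310,170:294,::-1]
cv2.imwrite('pics/c1.png',np.hstack([cv2.resize(a,(400,356)),cv2.resize(b,(400,356))]))
print(ctrl.get_obs()['position'])
E
```

```text
[0.49333589 0.35125028 0.10265978]
```

View pics/c1.png

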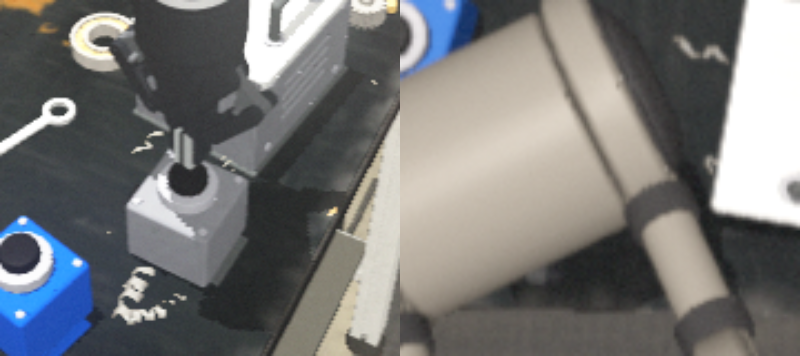

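The closed fingers stand centred over the grey station's black button. I'll press now in small rows, watching the force.

Emit:
drive_tool(claw=[0,0,0,0], translation=[[0,0,5],[0,0,5],[0,0,4],[0,0,4]], yaw=[0,0,0,0])

```text
time_s: 4.82
position: [0.4957, 0.3527, 0.0892]
ee_rot: [-3.128, -0.007, -0.134]
contact_force: [-0.0, -0.9, 0.6]
grip_width: 0.0002
```

Emit:
drive_tool(claw=[0,0,0], translation=[[-2,0,4],[0,0,4],[0,0,4]], yaw=[0,0,0])

```text
time_s: 5.2
position: [0.494, 0.3531, 0.0794]
ee_rot: [-3.127, -0.008, -0.133]
contact_force: [-11.2, -7.4, 39.0]
grip_width: -0.0002
```

Emit:
drive_tool(claw=[0,0,0,0], translation=[[0,0,-5],[0,0,-20],[0,0,-50],[0,0,-60]], yaw=[0,0,0,0])

```text
time_s: 5.7
position: [0.49, 0.3502, 0.2124]
ee_rot: [-3.134, 0.001, -0.133]
contact_force: [1.8, 0.5, 0.6]
grip_width: -0.0002
```

Emit:
drive_tool(claw=[0,0.5,0.5,0.5,0.5], translation=[[2,39,0],[2,39,0],[2,39,0],[2,39,0],[0,0,0]], yaw=[0,0,0,0,0])

```text
time_s: 6.32
position: [0.4787, 0.1922, 0.2149]
ee_rot: [-3.128, -0.007, -0.131]
contact_force: [0.3, 1.1, -0.2]
grip_width: 0.0427
```

Emit:
drive_tool(claw=[0.5,0.5,0.5,0.5], translation=[[-2,0,30],[0,0,30],[0,0,16],[0,0,0]], yaw=[0,0,0,0])

```text
time_s: 6.82
position: [0.4781, 0.1963, 0.1367]
ee_rot: [-3.126, -0.008, -0.131]
contact_force: [-0.6, 1.2, -0.1]
grip_width: 0.0425
```

```bash
python3 - <<'E'
from h import *
a,_,_=grab('scene','s2')
cv2.imwrite('pics/c2.png',cv2.resize(a[120:300,240:440,::-1],(600,540)))
print(ctrl.get_obs()['position'],ctrl.get_obs()['contact_force'])
E
```

```text
[0.47858644 0.19641395 0.13743021] [-0.07294128 -0.52404982  0.19075013]
```

View pics/c2.png

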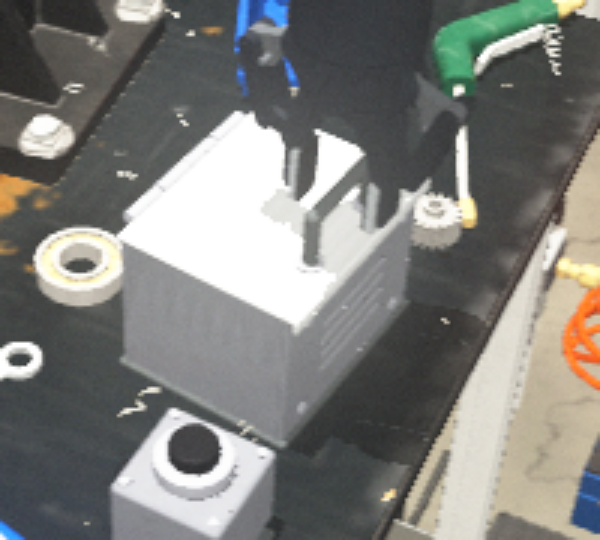

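The fingers straddle the bar, the button is up again, and the flap is shut. I'll lower slightly and close.

Emit:
drive_tool(claw=[0.5,0.2,0,0,0,0], translation=[[0,1,3],[0,0,0],[0,0,0],[0,0,0],[0,0,0],[0,0,0]], yaw=[0,0,0,0,0,0], grip_force=25)

```text
time_s: 7.62
position: [0.479, 0.1964, 0.1361]
ee_rot: [-3.124, -0.012, -0.131]
contact_force: [0.2, 0.8, -1.5]
grip_width: 0.009
```

Emit:
drive_tool(claw=[0,0,0,0,0], translation=[[4,0,-11],[5,0,-10],[6,0,-10],[7,0,-9],[8,0,-8]], yaw=[0,0,0,0,0])

```text
time_s: 8.25
position: [0.5109, 0.1918, 0.187]
ee_rot: [-3.122, -0.013, -0.132]
contact_force: [3.9, 2.7, -7.8]
grip_width: 0.0088
```

Emit:
drive_tool(claw=[0,0,0,0,0,0], translation=[[9,0,-7],[10,0,-6],[10,0,-5],[11,0,-4],[11,0,-3],[12,0,-2]], yaw=[0,0,0,0,0,0])

```text
time_s: 9.0
position: [0.5749, 0.1829, 0.2186]
ee_rot: [-3.122, -0.01, -0.131]
contact_force: [-2.9, 1.5, -0.2]
grip_width: 0.0089
```

Emit:
drive_tool(claw=[0,0,0,0], translation=[[9,0,2],[12,0,2],[11,0,2],[11,0,3]], yaw=[0,0,0,0])

```text
time_s: 9.5
position: [0.6232, 0.1761, 0.2137]
ee_rot: [-3.122, -0.018, -0.132]
contact_force: [-1.6, 0.9, 1.0]
grip_width: 0.0087
```

Emit:
drive_tool(claw=[0,0,0], translation=[[10,0,5],[10,0,5],[3,0,2]], yaw=[0,0,0])

```text
time_s: 9.88
position: [0.649, 0.1724, 0.2007]
ee_rot: [-3.122, -0.019, -0.132]
contact_force: [-0.8, 0.3, 3.8]
grip_width: 0.0088
```

```bash
python3 - <<'E'
from h import *
a,_,_=grab('scene','s3');b,_,P=grab('top','t3')
cv2.imwrite('pics/c3.png',np.hstack([cv2.resize(a[60:300,210:450,::-1],(400,400)),cv2.resize(b[140:300,230:390,::-1],(400,400))]))
print(ctrl.get_obs()['position'],ctrl.get_obs()['contact_force'])
E
```

```text
[0.64881875 0.17245462 0.20080578] [1.28482134 0.30900499 1.8265399 ]
```

View pics/c3.png

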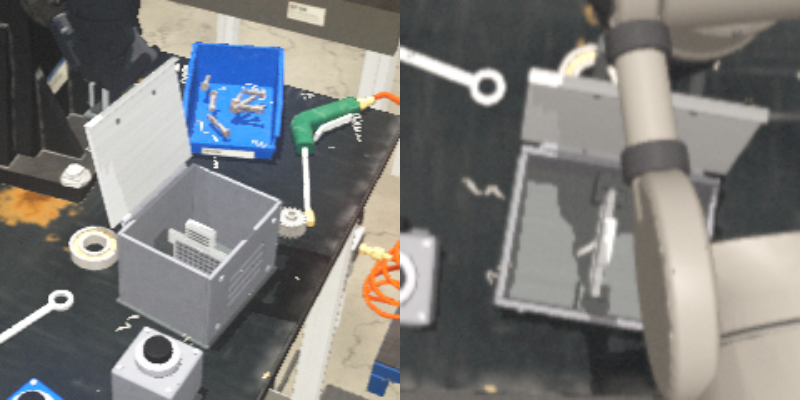

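The flap leans back past upright and the plate with its tab is visible in the housing. I'll release the bar with a small opening and go straight up.

Emit:
drive_tool(claw=[0.2,0.2,0.2,0.2,0.2,0.2], translation=[[0,0,0],[0,0,0],[0,0,-10],[0,0,-15],[0,0,-25],[0,0,-30]], yaw=[0,0,0,0,0,0])

```text
time_s: 10.72
position: [0.6454, 0.171, 0.2831]
ee_rot: [-3.124, -0.015, -0.131]
contact_force: [0.3, -0.0, 0.2]
grip_width: 0.017
```

Emit:
drive_tool(claw=[0.5,0.5,0.5,1], translation=[[-50,0,0],[-50,0,0],[-50,0,0],[-20,0,0]], yaw=[0,0,0,0])

```text
time_s: 11.22
position: [0.4757, 0.1937, 0.2874]
ee_rot: [-3.119, -0.03, -0.133]
contact_force: [0.3, -0.8, -0.6]
grip_width: 0.0597
```

```bash
python3 - <<'E'
from h import *
ps=-.141; X=np.array([np.cos(ps),np.sin(ps)]);Y=np.array([-X[1],X[0]]); c0=np.array([.5266,.1865])
a,_,_=grab('scene','s4');b,_,_=grab('top','t4')
for t in('s3','t3','s4','t4'):
    z=np.load(f'/tmp/{t}.npz');q=z['P'].reshape(-1,3);L=np.c_[(q[:,:2]-c0)@X,(q[:,:2]-c0)@Y,q[:,2]]
    m=(abs(L[:,0])<.05)&(abs(L[:,1])<.05)&(L[:,2]>.072)&(L[:,2]<.105)
    if m.sum()>5: print(t,'tab',m.sum(),np.median(L[m],0).round(4),np.percentile(L[m],[3,97],axis=0).round(4), 'fit slope',np.polyfit(L[m,0],L[m,1],1).round(3))
    m=(abs(L[:,0])<.075)&(abs(L[:,1])<.09)&(L[:,2]>.107)&(L[:,2]<.115)
    if m.sum(): print('rim',np.percentile(L[m],[1,99],axis=0).round(4))
    m=(L[:,0]>.03)&(L[:,0]<.13)&(abs(L[:,1])<.09)&(L[:,2]>.13)&(L[:,2]<.26)
    if m.sum()>50: print('flap',m.sum(),np.polyfit(L[m,2],L[m,0],1).round(3),L[m,2].max())
E
```

```text
s3 tab 237 [-0.0042  0.0038  0.0865] [[-0.0218 -0.0047  0.0728]
 [ 0.0499  0.0215  0.0952]] fit slope [0.038 0.003]
rim [[-0.0644 -0.0748  0.107 ]
 [ 0.0604  0.0755  0.1148]]
flap 3831 [0.32  0.019] 0.2599843116837365
t3 tab 127 [-0.004  -0.0008  0.0957] [[-0.033  -0.0059  0.0728]
 [ 0.0169  0.0039  0.0992]] fit slope [ 0.005 -0.001]
rim [[-0.0631 -0.0759  0.1078]
 [ 0.0568  0.0733  0.1148]]
flap 1942 [0.249 0.03 ] 0.24508220860612207
s4 tab 232 [-0.0046  0.0039  0.0868] [[-0.0219 -0.0069  0.0736]
 [ 0.0499  0.0155  0.0949]] fit slope [0.044 0.003]
rim [[-0.0642 -0.0744  0.1071]
 [ 0.0603  0.0755  0.1149]]
flap 3500 [0.265 0.028] 0.24105299729052632
t4 tab 121 [-0.0026 -0.0003  0.0953] [[-0.0208 -0.0057  0.073 ]
 [ 0.0172  0.0039  0.0993]] fit slope [-0.008 -0.001]
rim [[-0.0618 -0.076   0.1076]
 [ 0.0581  0.0733  0.1148]]
flap 2797 [0.301 0.023] 0.24533524150427177
```

Emit:
drive_tool(claw=[0.6,0.6,0.6,0.6,0.6,0.6,0.6,0.6,0.6], translation=[[0,0,0],[0,0,0],[0,0,0],[0,0,0],[0,0,0],[0,0,0],[0,0,0],[0,0,0],[0,0,0]], yaw=[-0.17,-0.17,-0.17,-0.17,-0.17,-0.17,-0.17,-0.17,-0.17])

```text
time_s: 12.45
position: [0.4874, 0.1923, 0.2949]
ee_rot: [3.098, -0.025, 1.445]
contact_force: [0.4, -0.4, -0.6]
grip_width: 0.0515
```

Emit:
drive_tool(claw=[0.6,0.6,0.6,0.6,0.6], translation=[[-5,32,0],[0,0,45],[0,0,45],[0,0,35],[0,0,0]], yaw=[0,0,0,0,0.015])

```text
time_s: 13.08
position: [0.5338, 0.1845, 0.1722]
ee_rot: [3.088, -0.028, 1.43]
contact_force: [-0.4, 0.2, 0.3]
grip_width: 0.0511
```

Emit:
drive_tool(claw=[0.6,0.6,0.6,0.6], translation=[[-2,-14,0],[0,0,30],[0,0,30],[0,0,0]], yaw=[0,0,0,0])

```text
time_s: 13.58
position: [0.5306, 0.1863, 0.1189]
ee_rot: [3.075, -0.033, 1.427]
contact_force: [0.6, 0.5, 0.6]
grip_width: 0.0516
```

Emit:
drive_tool(claw=[0.6,0.6,0.6], translation=[[-3,-10,0],[0,0,20],[0,0,20]], yaw=[0,0,0])

```text
time_s: 13.95
position: [0.5268, 0.1864, 0.0853]
ee_rot: [3.063, -0.037, 1.427]
contact_force: [0.8, -0.2, 0.2]
grip_width: 0.0515
```

Emit:
drive_tool(claw=[0.6,0.6], translation=[[0,-3,8],[0,0,8]], yaw=[0,0])

```text
time_s: 14.2
position: [0.5256, 0.1874, 0.0709]
ee_rot: [3.06, -0.038, 1.427]
contact_force: [0.2, 0.2, 0.3]
grip_width: 0.0515
```

```bash
python3 - <<'E'
from h import *
a,_,_=grab('scene','s5')
cv2.imwrite('pics/c5.png',cv2.resize(a[100:300,240:440,::-1],(600,600)))
o=ctrl.get_obs();print(o['position'],o['ee_rot'],o['contact_force'])
E
```

```text
[0.52520126 0.1873143  0.06982   ] [ 3.06150555 -0.03779118  1.4266055 ] [-0.83358471 -0.22010229 -0.74699848]
```

View pics/c5.png

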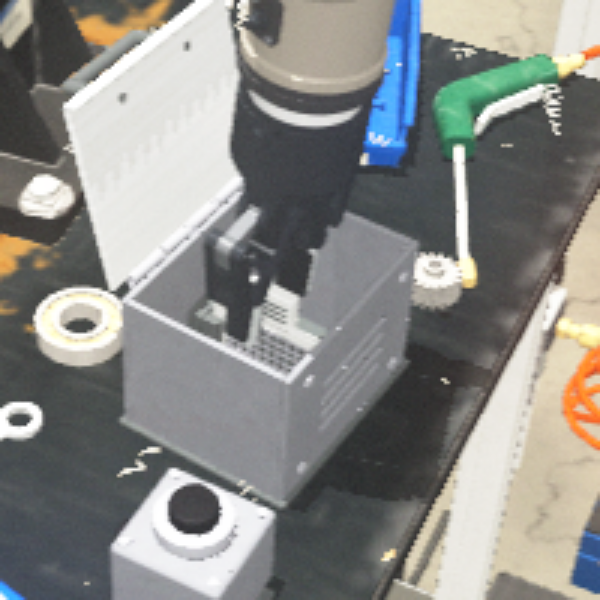

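The fingers straddle the tab inside the housing, and the flap stays open. I'll go a touch lower and close.

Emit:
drive_tool(claw=[0.6,0.3,0,0,0,0], translation=[[0,0,3],[0,0,0],[0,0,0],[0,0,0],[0,0,0],[0,0,0]], yaw=[0,0,0,0,0,0], grip_force=50)

```text
time_s: 15.0
position: [0.5259, 0.1856, 0.068]
ee_rot: [3.06, -0.035, 1.428]
contact_force: [-0.3, -1.2, -0.4]
grip_width: 0.0091
```

Emit:
drive_tool(claw=[0,0,0,0], translation=[[0,1,-10],[0,1,-10],[0,1,-10],[0,1,-10]], yaw=[0,0,0,0])

```text
time_s: 15.5
position: [0.5262, 0.1849, 0.1107]
ee_rot: [3.061, -0.036, 1.427]
contact_force: [0.2, -0.5, -1.9]
grip_width: 0.0089
```

Emit:
drive_tool(claw=[0,0,0,0,0,0,0,0,0,0], translation=[[0,1,-12],[0,1,-12],[0,1,-13],[0,1,-13],[0,1,-13],[0,1,-13],[0,1,-13],[0,1,-13],[0,1,-12],[0,1,-10]], yaw=[0,0,0,0,0,0,0,0,0,0])

```text
time_s: 16.75
position: [0.5254, 0.1801, 0.2446]
ee_rot: [3.06, -0.037, 1.427]
contact_force: [0.6, 0.7, -1.7]
grip_width: 0.0095
```

Emit:
drive_tool(claw=[0,0,0,0], translation=[[0,0,0],[0,0,0],[0,0,0],[0,0,0]], yaw=[0,0,0,0])

```text
time_s: 17.25
position: [0.5252, 0.1801, 0.2442]
ee_rot: [3.061, -0.036, 1.427]
contact_force: [-0.8, -0.3, -0.2]
grip_width: 0.0092
```

```bash
python3 - <<'E'
from h import *
a,d,P=grab('scene','s6');b,_,_=grab('top','t6')
cv2.imwrite('pics/c6.png',np.hstack([cv2.resize(a[20:320,180:440,::-1],(480,554)),cv2.resize(b[140:300,230:320,::-1],(312,554))]))
o=ctrl.get_obs();print(o['position'],o['ee_rot'],o['contact_force'],abs(o['joint_vel']).max(),o['grip_width'])
ps=-.141; X=np.array([np.cos(ps),np.sin(ps)]);Y=np.array([-X[1],X[0]]); c0=np.array([.5266,.1865])
q=P.reshape(-1,3);L=np.c_[(q[:,:2]-c0)@X,(q[:,:2]-c0)@Y,q[:,2]]
m=(abs(L[:,0])<.055)&(abs(L[:,1])<.012)&(L[:,2]>.12)&(L[:,2]<.235)
print(m.sum(),np.percentile(L[m],[1,50,99],axis=0).round(4)); A=np.c_[L[m][:,[0,2]],np.ones(m.sum())];print('y=ax+bz+c',np.linalg.lstsq(A,L[m][:,1],rcond=None)[0].round(3))
for x0 in(-.04,-.03,-.02,-.01,0,.01,.02,.03):
    k=m&(L[:,0]>x0)&(L[:,0]<x0+.01); print(x0,k.sum(),L[k,2].min().round(4) if k.any() else '')
m=(L[:,0]>.03)&(L[:,0]<.13)&(abs(L[:,1])<.07)&(L[:,2]>.13)&(L[:,2]<.23);print('flap',np.polyfit(L[m,2],L[m,0],1).round(3))
E
```

```text
[0.52521483 0.18007613 0.24426312] [ 3.06053493 -0.03644667  1.42739448] [-0.07938051  0.14808394 -1.4024998 ] 0.004686959522015429 0.009212828732218716
1171 [[-4.570e-02 -6.600e-03  1.803e-01]
 [-5.300e-03 -3.300e-03  2.076e-01]
 [ 3.730e-02  1.000e-04  2.340e-01]]
y=ax+bz+c [-0.001 -0.036  0.004]
-0.04 133 0.1797
-0.03 142 0.1795
-0.02 140 0.1781
-0.01 134 0.1794
0 136 0.1797
0.01 129 0.1805
0.02 146 0.1791
0.03 101 0.18
flap [0.273 0.026]
```

View pics/c6.png

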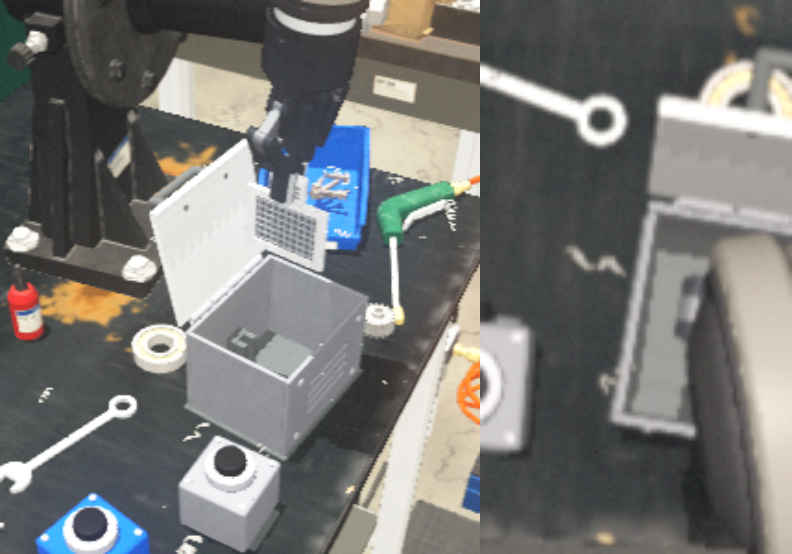

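The plate hangs upright and still over the housing, with its lower edge at z ≈ 0.179 and the rim at 0.110. The flap stays open, and the button is up. Handing in.

```bash
python3 -c "
from cell import ctrl
print(ctrl.sign_off())"
```

```text
the job is handed in; nothing more can be done
None
```

The job is handed in at about 17.3 s of robot time, and the last checks agree with what was asked.

- **Button:** I pressed the grey station's button onto its hard stop. The tool read 39 N there, against about 5 N needed, and the next picture showed the button up again. There was no direct reading of its travel. I took it as fully down from the force and from the tool's height there (z ≈ 0.079).
- **Flap:** I gripped the bar and swung the flap back past upright. It stays there at about 1.84 rad.
- **Plate:** The gripper still holds it by the tab.
  - **Height:** the lower edge is at z ≈ 0.179 m, about 69 mm above the rim.
  - **Level:** the lower edge is level to about 1%, and the plate tilts about 2° through its thickness.
  - **Clearance:** it is 3 cm or more from the flap and touches nothing but the gripper.
  - **Still:** the arm is at rest, with joint speeds below 0.005 rad/s.
- **Bystanders:** The bearing, gear and spanner look undisturbed in the last picture. I judged this by eye and did not measure it.
- **Tool tilt:** The tool drifted to about 5° off vertical over the moves, mostly in the plane of the plate. The plate was gripped that way while upright, so it hangs upright all the same.

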